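# Close up the UV viewing box and hold its sprung shield at the index

## Robot

A 6-joint arm with a two-finger parallel gripper is mounted at the origin on the work surface. World frame = base frame: x ahead of the robot, y to its left, z up, the work surface at z = 0. Lengths are in m, angles in degrees, forces in N, time in s.
With the tool pointing down it reaches from about 0.3 to 0.75 m from the base axis. Payload 8.5 kg.
Tool frame: the origin (TCP) lies between the finger pads; the fingertips stand env.finger_overhang ahead of it and the grasp point (between the pads) lies 2 mm behind it (env.finger_overhang is the distance from the TCP to the fingertips, in m); z points along the fingers, y is the line along which they close (so a half turn about z gives the same grasp; the last joint's range is limited). The gripper opens to 85 mm and grips with 20 to 120 N. Pads are 22 mm wide; open, the fingers measure 114 mm over their backs; the gripper's body (76 mm by 85 mm) begins 54 mm behind the grasp point. The pads swing forward as they close: fully open they stand 13 mm farther back than shut.
Start: joints at [-80.289, 21.807, 74.336, -0, 83.858, -12.336], TCP at [0.206, -0.51, 0.248] pointing down, gripper open.
Joint ranges: [-178.18, 178.18], [-50.72, 133.34], [12.68, 142.11], [-81.47, 261.47], [9.98, 163.14], [-165.26, 165.26]. Speed limits (degrees/s): [136.94, 136.94, 180, 180, 180, 180].

## Interface

Orientations are given as a 3x3 rotation matrix whose columns are the frame's x, y, z axes.
In Python, from rig import env gives the robot as it stands. The module is installed in compiled form; this text tells all that it offers.
- The arm moves only by the tool jog_arm, never from a script. Its arguments are lists of equal length, an entry for each row: "hand": the finger opening in m, from 0 to 0.0854; "travel": the shift along the world's x, y, z in m, a list of three; "yaw": the turn about the world's z in rad. A call has exactly 5 rows; each row shifts and turns the commanded pose from where the row before left it; what a row does not reach is not made up. A row lasts 1/8 s, in which the tool goes at most 62.5 mm and 10.7 degrees, less where a joint would pass 70% of its speed; a pose out of reach is approached as far as the arm can. A call is refused whole if a number of a shift passes 0.0625 or a number of a turn 0.188, either way. A call with a gripper value outside its range is refused whole. The fingers move at their own pace and stop on an object; "grip_force" is the grip in N (left out, the last holds). Time passes only in rows, so rows that do not move let the fingers close, or fill a call up. It gives the time, the measured TCP pose, the force, the opening and the grip force at its end, in the units of the state.
- env.observe(): the state, without advancing time (a new reading comes with each control period).
- env.get_image(name): name is "scene" or "top" or "wrist"; returns the picture (384x512x3 uint8, red, green, blue); there is no depth.
- env.calibration(name): a dict with "fx", "fy", "cx", "cy" (pixels), "position" and "rotation" of the camera in the world; the wrist camera has in their place "hand_eye" (4x4, takes a point from camera to tool coordinates, whose origin is the TCP and whose axes are the flange's). Camera axes: x right, y down, z forward; pixel columns grow to the right and rows downward; lengths in m; the calibration is good to about 2 mm. A picture is of the moment at which its call begins: read the wrist's pose just before it. calibration takes no time and is no camera call.
- env.close_job(): hands the job in; it is judged then, once.
The state is a dict: "time_s": time; "q": joint angles; "qvel": joint speeds; "joint_efforts": joint torques, N m; "position": TCP position; "tool_rot": TCP orientation; "ft_force": force on the tool from outside, world axes, zero at the start; "wrist_torque": the same for the moment, N m; "grip_width": finger opening in m; "gripper_force": force on a finger pad.
Only numpy, scipy, OpenCV 4.12 (cv2) and the standard library are available. Lean on these libraries where they do the work, as an engineer would, in place of code of your own. Each camera call takes 0.05 s, during which the arm holds its last target. There are 200 camera calls.

## Task

The loading door on the front of the UV viewing box is leaning half open on the sample tray, which is not fully in: lower the door all the way, push the tray fully home, and push the door back up until it is fully shut. Then, with the door shut, lift the sprung amber shield on top, the one with the bow handle, until the pointer on its side lines up with the index clamp on the quadrant, and finish while still holding it there, steady, so that I can mark the plates under it. Do not let the shield snap shut or go beyond the end of the scale, do not shift the index clamp, and leave everything else on the bench where it is.

Things in the scene. Friction and masses are not known exactly. Their poses are not given: they have to be found in the camera images.
- uvbox: white UV viewing box, 260 mm wide (y), 142 high without the shield, from x = -110 to 120, fixed. Origin: its underside, on the bench; x from front to rear, z up; the front (-x) faces the robot. On its side at y = +136 mm (left, seen from the robot) stands an aluminium quadrant, an arc of radius 129 to 151 mm about the shield's hinge, ticks every 5 degrees, scale 0 to 60, top 290 mm above the bench
- door (a joint): loading door on the box's front, grey panel 206 mm wide, 46 high, 8 thick, hinged at its lower edge; rad: 0 = upright, shut against the box; grows as its top swings down towards the robot; 1.5 = end stop, fully down (about level). Starts half open (0.95 to 1.2). A stiff hinge (0.15 N m friction) keeps it where it is put; 1 to 4 N at its pull moves it
- door_hinge (a point): centre of the door's hinge axis, at the lower edge of its inner face, 70 mm above the bench, 112 mm ahead (-x) of the box's origin; the axis lies along the box's y. The point's axes turn with the door: z up along the panel, -x out through it
- door_handle (a point): centre of the crossbar of the door's T-shaped pull: a black bar 16 mm in diameter, 40 mm long along the box's y, flat free ends, on a 10 mm stem in the middle of the door. It lies 78 mm from the hinge along the panel (32 beyond its top edge) and 30 mm out from its inner face. Shut: 148 mm above the bench, 32 mm ahead of the box's front; fully down: 46 mm above the bench. Axes turn with the door
- tray (a joint): sample tray, sliding along the box's x on rails inside the box; m: 0 = fully home (end stop), grows as it comes out of the front towards the robot. Starts 22 to 36 mm out. 2 to 5 N pushes it in. When home its front wall is flush with the front of the box, just behind the shut door
- tray_front (a point): middle of the outer face of the tray's front wall (grey, 186 mm wide, 18 mm high: 9 mm above and below this point, which is 103 mm above the bench). The tray behind it is clear, with three white plates on it. Above it the front of the box goes on up to the shield, in the same plane as the tray's front when home
- shield (a joint): angle of the shield, the hinged lid of the box: amber window in a black frame 220 mm deep, 256 wide, 10 thick (top 152 mm above the bench); rad: 0 = shut, level; grows as its front rises. A spring and its weight pull it shut: 5 to 7 N at the handle when shut, 9 to 10 N square to its arm at 0.8 rad (18 N if only straight up); let go, it snaps shut
- shield_hinge (a point): centre of the shield's hinge axis, at the rear of the box, 147 mm above the bench, 110 mm behind (+x) the box's origin, in the middle of the shield's thickness; the axis lies along the box's y.
- shield_handle (a point): centre of the bar of the shield's bow handle: steel, 12 mm in diameter, along the box's y, 98 mm clear between its two posts, its axis 35 mm above the shield's top face under it, 45 mm behind the shield's front edge. It lies 175 mm ahead of the hinge axis and 41 mm above it when shut, and turns with the shield
- shield_pointer (a point): tip of the small steel pointer on the left (+y) edge of the shield, 127 mm from the hinge axis, in the shield's mid plane; it sweeps along the inside of the quadrant's arc. Axes turn with the shield.
- index_tip (a point): tip of the index clamp on the quadrant, a steel block 30 x 10 x 10 mm with a black thumb screw 18 mm in diameter on its outer side. The tip points at the hinge axis and is 127 mm from it: when the shield is at the set angle, this tip and the tip of the pointer meet. Its axes are turned about the hinge by the set angle, as the shield's axes are.
- index (a joint): angle at which the index clamp is set, about the shield's hinge axis, on the same scale as the angle of the shield (rad); the shield is to be held at this value. Set between 0.42 and 0.78; friction holds it.
- tip_box_a: pipette tip box, 125 x 86 x 81 mm, bystander; origin at the centre of its underside
- tip_box_b: pipette tip box, 125 x 86 x 81 mm, bystander; origin at the centre of its underside
- reagent_bottle: amber bottle 66 mm in diameter, 150 mm high, bystander; origin at the centre of its underside
- tip_jar: glass jar 84 mm in diameter, 120 mm high, bystander; origin at the centre of its underside
- beaker: glass beaker 68 mm in diameter, 85 mm high, bystander; origin at the centre of its underside
- tube_rack: white rack of small tubes, 70 x 200 x 50 mm, bystander; origin at the centre of its underside
- pencil: wooden pencil 150 mm long lying on the bench on the left of the box, bystander; origin at its middle, x along it

How it is judged:
By the outcome, as a careful person would: the job done as asked, in the order asked, and still so for the second after the job is handed in, while the arm keeps its last pose, push and grip.
It also fails if it takes over 58 s, if anything falls off the work surface, if the arm or the gripper's body presses on something with over 40 N, if the wrist force passes 120 N, or if a joint passes its speed limit or range.

## Working session

There is one attempt and no reset: what is moved stays moved. The work goes in short steps, Python scripts to look and compute and a tool call to move; the robot and the scene stay as the last step left them, time stands still between calls to the robot, and variables do not carry over. Pictures are saved under pics/ and viewed, at most 10 in all, crops included, and the job is handed in when it is done.

Besides the shell and the picture viewer there is one more tool, called after ">>>" in YAML: its name, and indented under it one key for each argument. jog_arm: Moves the arm, as the interface text tells. Its arguments: {"type":"object","properties":{"hand":{"type":"array"},"travel":{"type":"array"},"yaw":{"type":"array"},"grip_force":{"type":"number"}},"required":["hand","travel","yaw"]}

```bash
mkdir -p pics; python3 - <<'E'
from rig import env
import cv2, json
s=env.observe(); print(s); print(env.finger_overhang)
for n in("scene","top"):
    im=env.get_image(n); cv2.imwrite(f"pics/{n}0.png",im[:,:,::-1]); 
    cv2.imwrite(f"pics/{n}0v.png",cv2.resize(im[:,:,::-1],(800,600),interpolation=cv2.INTER_CUBIC))
    print(n,env.calibration(n))
print(env.calibration("wrist"))
E
```

```text
{'time_s': 0.0, 'q': array([-8.02886397e+01,  2.18418800e+01,  7.43856838e+01,  1.46459413e-03,
        8.38585233e+01, -1.23359756e+01]), 'qvel': array([ 0.10843426,  0.0413295 , -0.00065926,  0.18773848,  0.07133458,
        0.03074553]), 'joint_efforts': array([ 1.93846638e-03, -4.48464882e+01, -2.31279320e+01, -6.93859101e-05,
        4.69363615e-03,  9.61460245e-06]), 'position': array([ 0.20640962, -0.50950448,  0.24769795]), 'tool_rot': array([[ 9.26875124e-01,  3.75369755e-01, -2.28398087e-04],
       [ 3.75369665e-01, -9.26873998e-01,  1.48525777e-03],
       [ 3.45824598e-04, -1.46238220e-03, -9.99998871e-01]]), 'ft_force': array([ 0.14602825,  1.03653601, -0.01701587]), 'wrist_torque': array([-0.01847267,  0.03152264,  0.00655067]), 'gripper_force': 0.0, 'grip_width': 0.08523445672291172}
0.017
scene {'fx': 381.4720679686872, 'fy': 381.4720679686872, 'cx': 257.1863529722468, 'cy': 196.2807069876594, 'position': array([0.97183603, 0.77807291, 0.74347953]), 'rotation': array([[-0.88664075,  0.24634103, -0.39138764],
       [ 0.46198951,  0.5099327 , -0.72562685],
       [ 0.
[... 155 characters left out ...]
on': array([0.46775147, 0.01058599, 1.32559259]), 'rotation': array([[ 3.00099763e-02, -9.95571073e-01,  8.90934375e-02],
       [-9.99549342e-01, -2.99544581e-02,  1.96041481e-03],
       [ 7.17013363e-04, -8.91121188e-02, -9.96021343e-01]])}
{'fx': 304.7912549753293, 'fy': 304.7912549753293, 'cx': 258.85722477613945, 'cy': 188.43658475189687, 'hand_eye': array([[ 6.76953590e-04, -9.54789276e-01, -2.97282659e-01,
         7.47200790e-02],
       [ 9.99999709e-01,  5.42137872e-04,  5.35941005e-04,
        -1.04798293e-03],
       [-3.50542537e-04, -2.97282935e-01,  9.54789366e-01,
        -1.25387666e-01],
       [ 0.00000000e+00,  0.00000000e+00,  0.00000000e+00,
         1.00000000e+00]])}
```

View pics/scene0v.png

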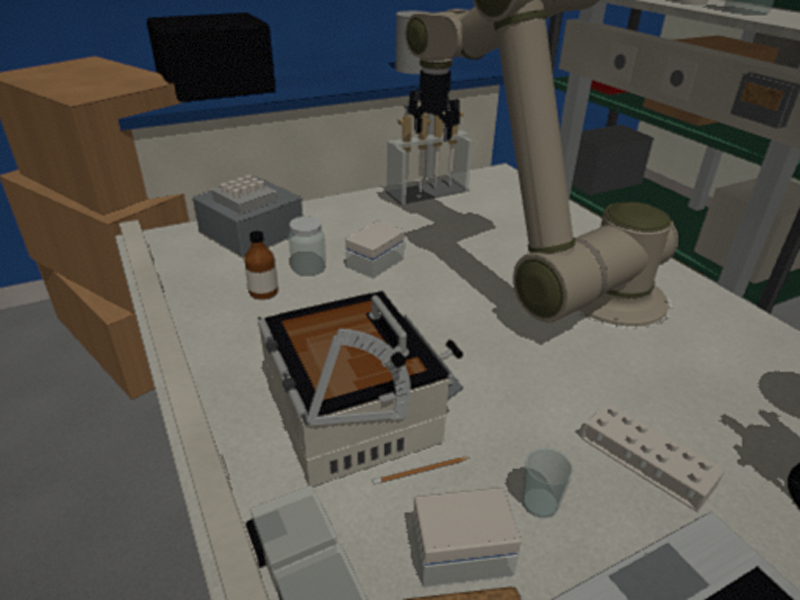

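View pics/top0v.png

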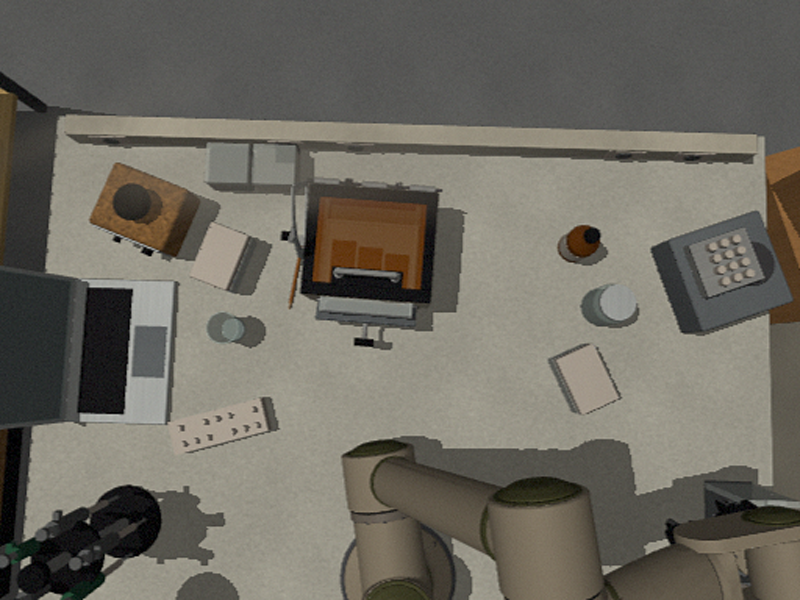

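The scene view (800 px) shows the box with its door ajar, the quadrant clamp screw at (398,359) and the pull at (455,349). The top view shows the shield frame with corners (301,302), (430,303), (438,188) and (309,183), the pull bar at (364,342), the screw at (286,236) and the bow handle from (335,272) to (401,279).

```bash
cat > h.py <<'E'
import numpy as np, cv2
from rig import env
def ray(n,uv):
    c=env.calibration(n); R=np.array(c["rotation"]); p=np.array(c["position"])
    d=R@np.array([(uv[0]-c["cx"])/c["fx"],(uv[1]-c["cy"])/c["fy"],1]); return p,d/np.linalg.norm(d)
def onplane(n,uv,q,nn):
    p,d=ray(n,uv); return p+d*(np.dot(np.array(q)-p,nn)/np.dot(d,nn))
def onz(n,uv,z): return onplane(n,uv,[0,0,z],[0,0,1.])
def two(a,ua,b,ub):
    p,d=ray(a,ua); r,e=ray(b,ub)
    t,_,_,_=np.linalg.lstsq(np.c_[d,-e],r-p,rcond=None); x,y=p+d*t[0],r+e*t[1]
    return (x+y)/2,np.linalg.norm(x-y)
def proj(n,P):
    c=env.calibration(n); v=np.array(c["rotation"]).T@(np.array(P)-c["position"]); return np.array([c["fx"]*v[0]/v[2]+c["cx"],c["fy"]*v[1]/v[2]+c["cy"]])
def blobs(im,thr,box,mn=8):
    u0,v0,u1,v1=box; m=(im[v0:v1,u0:u1].max(2)<thr).astype(np.uint8)
    k,l,s,c=cv2.connectedComponentsWithStats(m)
    return [(s[i][4],c[i]+[u0,v0],s[i][:4]+[u0,v0,0,0]) for i in range(1,k) if s[i][4]>=mn],m,l
E
python3 - <<'E'
from h import *
t=cv2.imread("pics/top0.png"); s=cv2.imread("pics/scene0.png")
b,m,l=blobs(t,45,(185,110,290,200),100)
i=max(b,key=lambda q:q[0]); print(i)
mm=(m*0); 
k,l,st,c=cv2.connectedComponentsWithStats(m); j=1+np.argmax(st[1:,4]); mm=(l==j).astype(np.uint8)
ct=max(cv2.findContours(mm,0,2)[0],key=cv2.contourArea)
r=cv2.minAreaRect(ct); pts=cv2.boxPoints(r)+[185,110]; print(r,pts)
P=np.array([onz("top",p,0.152) for p in pts]); print(P.round(4)); print(np.linalg.norm(P-np.roll(P,1,0),axis=1))
for q in blobs(t,40,(215,205,260,230),5)[0]: print("pull top",q)
for q in blobs(t,45,(172,140,195,165),5)[0]: print("screw top",q)
for q in blobs(s,40,(240,215,305,250),5)[0]: print("scene",q)
for n,im,bx in(("t",t,(170,105,300,235)),("s",s,(155,180,315,310))):
    c=im[bx[1]:bx[3],bx[0]:bx[2]]; f=5 if n=="t" else 4.6
    c=cv2.resize(c,None,fx=f,fy=f if n=="t" else f,interpolation=cv2.INTER_CUBIC); c=cv2.convertScaleAbs(c,alpha=1.4)[:600]; cv2.imwrite(f"pics/{n}1.png",c)
both=np.hstack([cv2.resize(cv2.imread("pics/t1.png"),(400,400)),cv2.resize(cv2.imread("pics/s1.png"),(400,326))[:400] if 0 else cv2.copyMakeBorder(cv2.resize(cv2.imread("pics/s1.png"),(400,326)),0,74,0,0,0)])
cv2.imwrite("pics/both1.png",both)
E
```

```text
(np.int32(1569), array([236.29572976, 174.29764181]), array([193, 128,  87,  66]))
((50.834251403808594, 48.649169921875), (83.51598358154297, 65.7510986328125), 3.012787342071533) [[192.40607452 189.28453064]
 [195.86187744 123.62430954]
 [279.26242828 128.0138092 ]
 [275.80662537 193.67402649]]
[[ 0.577   0.2063  0.152 ]
 [ 0.7811  0.2047  0.152 ]
 [ 0.775  -0.0534  0.152 ]
 [ 0.5712 -0.0479  0.152 ]]
[0.2542321  0.20411136 0.25815179 0.20391232]
pull top (np.int32(52), array([232.78846154, 218.69230769]), array([227, 217,  12,   5]))
screw top (np.int32(23), array([182.30434783, 150.26086957]), array([180, 148,   6,   6]))
screw top (np.int32(6), array([194. , 161.5]), array([194, 159,   1,   6]))
scene (np.int32(55), array([250.14545455, 217.45454545]), array([244, 215,  11,   8]))
scene (np.int32(516), array([269.21705426, 231.6375969 ]), array([250, 215,  37,  34]))
scene (np.int32(47), array([290.42553191, 223.        ]), array([286, 218,  10,  11]))
scene (np.int32(60), array([246.43333333, 247.06666667]), array([240, 244,  13,   6]))
```

View pics/both1.png

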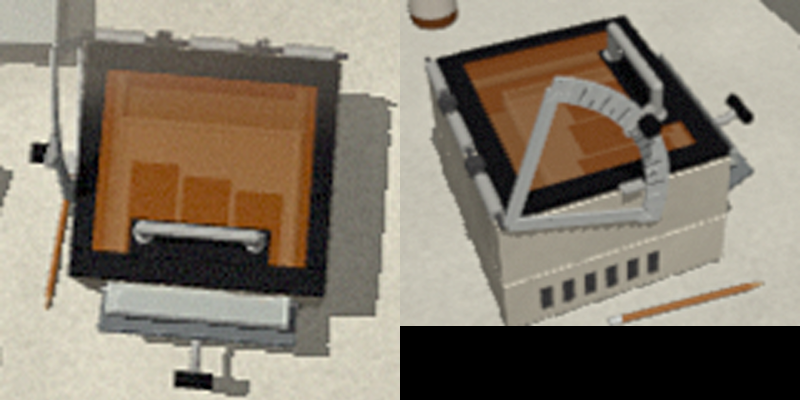

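The crops show (in full-image px) the front corners of the frame at top (193.4,194.4)/(275.3,201.2) and scene (288.2,242.4)/(245.8,186.8). The screw is at scene (255,229.4), and the bow bar's ends are at top (216.5,180)/(253.5,183).

```bash
python3 - <<'E'
from h import *
c={}
for n,a,b in(("FL",(193.4,194.4),(288.2,242.4)),("FR",(275.3,201.2),(245.8,186.8)),("pull",(232.8,218.7),(290.4,223)),("screw",(182.3,150.3),(255,229.4)),("barL",(216.5,180),(256.5,224)),("barR",(253.5,183),(239.8,195.2))):
    print(n,*[x.round(4) if hasattr(x,'round') else x for x in two("top",a,"scene",b)], onz("top",a,.152).round(4),onz("scene",b,.152).round(4))
    c[n]=(a,b)
FL=onz("top",c["FL"][0],.152);FR=onz("top",c["FR"][0],.152)
e=FL-FR; yaw=np.arctan2(-e[0],e[1]); print("w",np.linalg.norm(e),"yaw",np.degrees(yaw))
B=[onz("top",(170+x/3.077,105+y/3.077),z) for x,y,z in((200,231+4,.188),(257,240,.188),(143,231,.188))]
print(B, np.degrees(np.arctan2(-(B[2]-B[1])[0],(B[2]-B[1])[1])))
E
```

```text
FL [0.5674 0.2031 0.1312] 0.0104 [0.5614 0.2026 0.152 ] [0.5854 0.22   0.152 ]
FR [ 0.5552 -0.051   0.1385] 0.0138 [ 0.5482 -0.0469  0.152 ] [ 0.5699 -0.0366  0.152 ]
pull [0.4918 0.0851 0.0808] 0.0023 [0.4913 0.0802 0.152 ] [0.5425 0.1601 0.152 ]
screw [0.6797 0.2277 0.2312] 0.0027 [0.6963 0.2427 0.152 ] [0.6333 0.1436 0.152 ]
barL [0.6141 0.1304 0.1517] 0.0148 [0.6076 0.1341 0.152 ] [0.6204 0.1265 0.152 ]
barR [0.6065 0.0174 0.1662] 0.0142 [0.6018 0.0209 0.152 ] [ 0.6034 -0.0057  0.152 ]
w 0.24984408058319948 yaw -3.034860833771999
[array([0.60089246, 0.07544647, 0.188     ]), array([0.59770821, 0.0205475 , 0.188     ]), array([0.60311164, 0.13034519, 0.188     ])] -2.8174008046270407
```

```bash
python3 - <<'E'
from h import *
c={}
T=lambda x,y:(170+x/3.077,105+y/3.333)
S=lambda x,y:(155+(x-400)/2.5,180+y/2.5)
for n,a,b,z in(("FL",T(72,275),S(735,156),.15),("FR",T(324,296),S(627,17),.152),("RL",T(90,43),S(505,225),.152),("RR",T(340,56),S(436,60),.152),("pull",(232.8,218.7),(290.4,223),.08),("screw",(182.3,150.3),(255,229.4),.23),("barL",T(143,229),S(655,113),.188),("barR",T(257,239),S(613,36),.188)):
    print(n,*[x.round(4) if hasattr(x,'round') else x for x in two("top",a,"scene",b)], onz("top",a,z).round(4),onz("scene",b,z).round(4)); c[n]=onz("top",a,z)
for p,q in(("FL","FR"),("RL","RR"),("barL","barR")):
    e=c[p]-c[q]; print(p,np.linalg.norm(e),np.degrees(np.arctan2(-e[0],e[1])),(c[p]+c[q])/2)
E
```

```text
FL [0.58   0.2078 0.1407] 0.0087 [0.5827 0.2038 0.15  ] [0.5825 0.2189 0.15  ]
FR [ 0.5688 -0.0452  0.147 ] 0.0056 [ 0.5707 -0.0464  0.152 ] [ 0.5699 -0.0366  0.152 ]
RL [0.8029 0.1971 0.139 ] 0.0005 [0.7995 0.195  0.152 ] [0.8063 0.2098 0.152 ]
RR [ 0.7911 -0.0551  0.1502] 0.0087 [ 0.7947 -0.0567  0.152 ] [ 0.7882 -0.0492  0.152 ]
pull [0.4918 0.0851 0.0808] 0.0023 [0.4928 0.0845 0.08  ] [0.4903 0.0849 0.08  ]
screw [0.6797 0.2277 0.2312] 0.0027 [0.6811 0.2272 0.23  ] [0.678  0.2272 0.23  ]
barL [0.6252 0.1352 0.1563] 0.0028 [0.6221 0.1311 0.188 ] [0.6428 0.1706 0.188 ]
barR [0.6168 0.0219 0.1758] 0.0029 [0.6164 0.0211 0.188 ] [0.6233 0.0391 0.188 ]
FL 0.250468944473013 -2.7347832016817946 [0.57671342 0.07873216 0.151     ]
RL 0.25177237861964263 -1.074790533696259 [0.79709184 0.06913866 0.152     ]
barL 0.11011203490201815 -2.9400198608470136 [0.61926182 0.07610341 0.188     ]
```

>>> jog_arm:
  hand: [0.085, 0.085, 0.085, 0.085, 0.085]
  travel:
    - [0.02, 0.04, 0]
    - [0.03, 0.06, 0]
    - [0.03, 0.06, 0]
    - [0.03, 0.06, 0]
    - [0.03, 0.06, 0]
  yaw: [-0.05, -0.05, -0.05, -0.05, -0.05]

```text
time_s: 0.72
position: [0.3387, -0.2442, 0.2482]
tool_rot: [[0.991, 0.132, -0.0], [0.132, -0.991, 0.0], [-0.0, -0.0, -1.0]]
ft_force: [0.6, 0.2, 0.5]
grip_width: 0.0852
gripper_force: 0.0
```

>>> jog_arm:
  hand: [0.085, 0.085, 0.085, 0.085, 0.085]
  travel:
    - [0.03, 0.06, 0]
    - [0.03, 0.06, 0]
    - [0.03, 0.06, 0]
    - [0.03, 0.06, -0.02]
    - [0.02, 0.05, -0.02]
  yaw: [-0.05, -0.05, -0.04, -0.04, 0]

```text
time_s: 1.35
position: [0.4696, 0.0272, 0.21]
tool_rot: [[0.999, -0.045, 0.001], [-0.045, -0.999, -0.0], [0.001, 0.0, -1.0]]
ft_force: [-0.0, -0.2, -0.5]
grip_width: 0.085
gripper_force: 0.0
```

>>> jog_arm:
  hand: [0.07, 0.07, 0.07, 0.07, 0.07]
  travel:
    - [0, 0.02, 0]
    - [0, 0, 0]
    - [0, 0, 0]
    - [0, 0, 0]
    - [0, 0, 0]
  yaw: [0, 0, 0, 0, 0]

```text
time_s: 1.98
position: [0.4689, 0.0444, 0.2106]
tool_rot: [[0.999, -0.046, 0.0], [-0.046, -0.999, -0.0], [0.0, 0.0, -1.0]]
ft_force: [0.4, -0.6, -0.4]
grip_width: 0.0699
gripper_force: 0.0
```

```bash
cat >> h.py <<'E'
def wray(uv,s):
    c=env.calibration("wrist"); H=np.array(c["hand_eye"]); R=np.array(s["tool_rot"])
    d=R@H[:3,:3]@np.array([(uv[0]-c["cx"])/c["fx"],(uv[1]-c["cy"])/c["fy"],1]); p=np.array(s["position"])+R@H[:3,3]
    return p,d
def wonz(uv,s,z):
    p,d=wray(uv,s); return p+d*(z-p[2])/d[2]
def wshot(name):
    s=env.observe(); im=env.get_image("wrist")[:,:,::-1]; cv2.imwrite(f"pics/{name}.png",im)
    R=s["tool_rot"]; print("t",s["time_s"],"p",s["position"].round(4),"yaw",np.degrees(np.arctan2(R[1][0],R[0][0])).round(2),"w",s["grip_width"],"f",s["ft_force"].round(1)); np.savez(f"pics/{name}.npz",position=s["position"],tool_rot=R); return s,im
E
python3 -c "
from h import *
wshot('w1')"
```

```text
t 1.975 p [0.4689 0.0444 0.2106] yaw -2.66 w 0.0699213739065665 f [ 0.4 -0.6 -0.4]
```

View pics/w1.png

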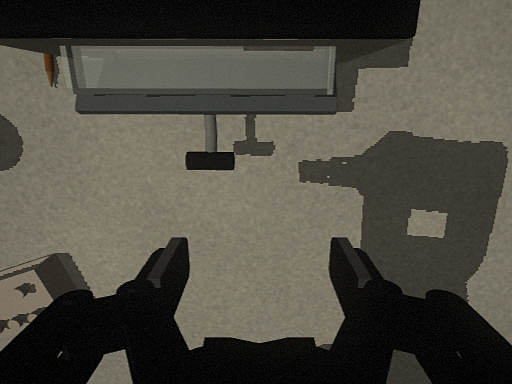

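The wrist view shows the pull bar at (210.5,160), spanning columns 186 to 234. The tray is out behind the door, the door's outer edge is near row 104, and the shield's front edge is near row 38.

```bash
python3 - <<'E'
from h import *
s=np.load("pics/w1.npz")
print("pull",wonz((210.5,160),s,.081), wonz((186,160),s,.081),wonz((234,160),s,.081))
a,b=wonz((77,104),s,.1),wonz((336,103),s,.1); print("door",a,b,np.degrees(np.arctan2(-(a-b)[0],(a-b)[1])),np.linalg.norm(a-b),(a+b)/2)
im=cv2.imread("pics/w1.png").max(2)
r=[(u,np.where(im[20:60,u]>50)[0][0]+20) for u in range(90,240,10)]; print(r)
a,b=wonz(r[0],s,.146),wonz(r[-1],s,.146); print(a,b,np.degrees(np.arctan2(-(a-b)[0],(a-b)[1])))
E
```

```text
pull [0.49122442 0.08490096 0.081     ] [0.49218146 0.10573587 0.081     ] [0.49030638 0.06491522 0.081     ]
door [0.5420704  0.17724088 0.1       ] [ 0.53393364 -0.01586639  0.1       ] -2.4127860817185924 0.19327861978040908 [0.53800202 0.08068725 0.1       ]
[(90, np.int64(46)), (100, np.int64(46)), (110, np.int64(46)), (120, np.int64(39)), (130, np.int64(39)), (140, np.int64(46)), (150, np.int64(39)), (160, np.int64(39)), (170, np.int64(39)), (180, np.int64(39)), (190, np.int64(39)), (200, np.int64(39)), (210, np.int64(39)), (220, np.int64(39)), (230, np.int64(39))]
[0.57352966 0.13626681 0.146     ] [0.57349669 0.05630307 0.146     ] -0.023622309180686082
```

>>> jog_arm:
  hand: [0.07, 0.07, 0.07, 0.07, 0.07]
  travel:
    - [0.022, 0.04, 0]
    - [0, 0, -0.035]
    - [0, 0, -0.035]
    - [0, 0, -0.035]
    - [0, 0, -0.027]
  yaw: [0, 0, 0, 0, 0]

```text
time_s: 2.65
position: [0.4907, 0.0849, 0.0772]
tool_rot: [[0.999, -0.046, -0.001], [-0.046, -0.999, 0.0], [-0.001, -0.0, -1.0]]
ft_force: [0.5, -0.3, -0.7]
grip_width: 0.0701
gripper_force: 0.0
```

>>> jog_arm:
  hand: [0.03, 0.03, 0.03, 0.03, 0.03]
  travel:
    - [0, 0, 0]
    - [0, 0, 0]
    - [0, 0, 0]
    - [0, 0, 0]
    - [0, 0, 0]
  yaw: [0, 0, 0, 0, 0]
  grip_force: 30

```text
time_s: 3.28
position: [0.4913, 0.085, 0.079]
tool_rot: [[0.999, -0.045, 0.001], [-0.045, -0.999, -0.0], [0.001, 0.0, -1.0]]
ft_force: [0.8, -2.1, 1.7]
grip_width: 0.0393
gripper_force: 32.6
```

>>> jog_arm:
  hand: [0.03, 0.03, 0.03, 0.03, 0.03]
  travel:
    - [-0.0005, 0, -0.008]
    - [0, 0, -0.008]
    - [0.001, 0, -0.008]
    - [0.001, 0, -0.008]
    - [0.002, 0, -0.007]
  yaw: [0, 0, 0, 0, 0]

```text
time_s: 3.9
position: [0.4946, 0.0849, 0.0411]
tool_rot: [[0.999, -0.045, 0.001], [-0.045, -0.999, -0.001], [0.001, 0.001, -1.0]]
ft_force: [-17.8, -5.8, 61.2]
grip_width: 0.0391
gripper_force: 41.2
```

>>> jog_arm:
  hand: [0.03, 0.03, 0.03, 0.03, 0.03]
  travel:
    - [0, 0, 0]
    - [0, 0, 0]
    - [0, 0, 0]
    - [0, 0, 0]
    - [0, 0, 0]
  yaw: [0, 0, 0, 0, 0]

```text
time_s: 4.53
position: [0.4948, 0.0849, 0.0409]
tool_rot: [[0.999, -0.045, 0.002], [-0.045, -0.999, -0.001], [0.002, 0.001, -1.0]]
ft_force: [-5.8, -3.5, 26.2]
grip_width: 0.0393
gripper_force: 38.5
```

>>> jog_arm:
  hand: [0.07, 0.07, 0.07, 0.07, 0.07]
  travel:
    - [0, 0, 0.002]
    - [0, 0, 0]
    - [0, 0, 0.02]
    - [0, 0, 0.03]
    - [-0.005, 0, 0.025]
  yaw: [0, 0, 0, 0, 0]

```text
time_s: 5.15
position: [0.4893, 0.0853, 0.1167]
tool_rot: [[0.999, -0.045, -0.001], [-0.045, -0.999, 0.0], [-0.001, -0.0, -1.0]]
ft_force: [0.4, 0.3, 0.2]
grip_width: 0.0699
gripper_force: 0.0
```

>>> jog_arm:
  hand: [0, 0, 0, 0, 0]
  travel:
    - [0, 0, 0]
    - [0, 0, 0]
    - [0, 0, 0]
    - [0, 0, 0]
    - [0, 0, 0]
  yaw: [0.157, 0.157, 0.157, 0.157, 0.157]

```text
time_s: 5.78
position: [0.4891, 0.0853, 0.1157]
tool_rot: [[0.735, 0.678, -0.002], [0.678, -0.735, 0.0], [-0.001, -0.001, -1.0]]
ft_force: [0.4, -0.4, -0.1]
grip_width: 0.0002
gripper_force: 0.0
```

>>> jog_arm:
  hand: [0, 0, 0, 0, 0]
  travel:
    - [0, 0, 0]
    - [0, 0, 0]
    - [0, 0, 0]
    - [0, 0, 0]
    - [0, 0, 0]
  yaw: [0.157, 0.157, 0.157, 0.157, 0.157]

```text
time_s: 6.4
position: [0.4891, 0.0853, 0.1157]
tool_rot: [[0.041, 0.999, -0.001], [0.999, -0.041, 0.0], [0.0, -0.001, -1.0]]
ft_force: [-0.4, -0.0, 0.2]
grip_width: 0.0003
gripper_force: 0.0
```

```bash
python3 - <<'E'
from h import *
s,im=wshot('w2')
a=env.get_image("scene")[:,:,::-1]; b=env.get_image("top")[:,:,::-1]
cv2.imwrite("pics/s2.png",a);cv2.imwrite("pics/t2.png",b)
f=lambda c:cv2.convertScaleAbs(cv2.resize(c,(400,400),interpolation=cv2.INTER_CUBIC),alpha=1.5)
cv2.imwrite("pics/b2.png",np.hstack([f(b[110:240,170:300]),f(a[150:280,190:320])]))
E
```

```text
t 6.4 p [0.4891 0.0853 0.1157] yaw 87.67 w 0.00027717747893743326 f [-0.4 -0.   0.2]
```

View pics/b2.png

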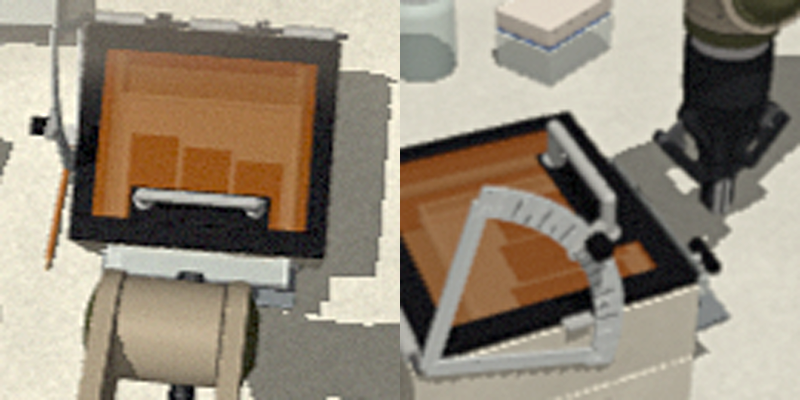

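The door is down (pull low at crop (705,255)) and the tray is still out. The closed fingers' elbows would stick out towards the shield at this heading, so I'll turn another 90° and push with the thin side of the fingers, which also puts the camera towards the robot.

>>> jog_arm:
  hand: [0, 0, 0, 0, 0]
  travel:
    - [0, 0, 0]
    - [0, 0, 0]
    - [0, 0, 0]
    - [0, 0, 0]
    - [0, 0, 0]
  yaw: [0.157, 0.157, 0.157, 0.157, 0.157]

```text
time_s: 7.18
position: [0.4893, 0.0852, 0.1161]
tool_rot: [[-0.675, 0.738, -0.001], [0.738, 0.675, 0.0], [0.001, -0.0, -1.0]]
ft_force: [0.5, -0.9, 0.4]
grip_width: -0.0002
gripper_force: 0.0
```

>>> jog_arm:
  hand: [0, 0, 0, 0, 0]
  travel:
    - [0, 0, 0]
    - [0, 0, 0]
    - [0, 0, 0]
    - [0, 0, 0]
    - [0, 0, 0]
  yaw: [0.157, 0.157, 0.157, 0.157, 0.155]

```text
time_s: 7.8
position: [0.4893, 0.0852, 0.1161]
tool_rot: [[-0.999, 0.047, -0.001], [0.047, 0.999, 0.0], [0.001, 0.0, -1.0]]
ft_force: [0.5, 0.5, 0.1]
grip_width: 0.0002
gripper_force: 0.0
```

>>> jog_arm:
  hand: [0, 0, 0, 0, 0]
  travel:
    - [0.012, 0, 0]
    - [0.011, -0.001, 0]
    - [0.011, 0, 0]
    - [0.011, -0.001, 0]
    - [0.011, 0, 0]
  yaw: [0, 0, 0, 0, 0]

```text
time_s: 8.43
position: [0.5458, 0.0829, 0.1163]
tool_rot: [[-0.999, 0.049, -0.001], [0.049, 0.999, -0.0], [0.001, -0.0, -1.0]]
ft_force: [-1.5, -1.3, 0.3]
grip_width: 0.0
gripper_force: 0.9
```

>>> jog_arm:
  hand: [0, 0, 0, 0, 0]
  travel:
    - [0.004, -0.001, 0]
    - [0.003, 0, 0]
    - [0.003, 0, 0]
    - [0.003, 0, 0]
    - [0.002, 0, 0]
  yaw: [0, 0, 0, 0, 0]

```text
time_s: 9.05
position: [0.5605, 0.082, 0.1165]
tool_rot: [[-0.999, 0.049, 0.0], [0.049, 0.999, -0.0], [-0.0, -0.0, -1.0]]
ft_force: [-2.2, -0.6, -0.1]
grip_width: 0.0001
gripper_force: 0.8
```

>>> jog_arm:
  hand: [0, 0, 0, 0, 0]
  travel:
    - [0.002, 0, 0]
    - [0.001, 0, 0]
    - [0.001, 0, 0]
    - [0.001, 0, 0]
    - [0, 0, 0]
  yaw: [0, 0, 0, 0, 0]

```text
time_s: 9.68
position: [0.5634, 0.0822, 0.1162]
tool_rot: [[-0.999, 0.049, -0.005], [0.049, 0.999, -0.0], [0.005, -0.0, -1.0]]
ft_force: [-11.9, -1.7, 3.0]
grip_width: 0.0001
gripper_force: 0.0
```

>>> jog_arm:
  hand: [0, 0, 0, 0, 0]
  travel:
    - [0.001, 0, 0]
    - [0.001, 0, 0]
    - [0, 0, 0]
    - [0, 0, 0]
    - [0, 0, 0]
  yaw: [0, 0, 0, 0, 0]

```text
time_s: 10.3
position: [0.5633, 0.0824, 0.1159]
tool_rot: [[-0.999, 0.048, -0.01], [0.048, 0.999, 0.0], [0.01, -0.0, -1.0]]
ft_force: [-21.4, -2.6, 7.1]
grip_width: 0.0002
gripper_force: 0.0
```

>>> jog_arm:
  hand: [0, 0, 0, 0, 0]
  travel:
    - [-0.004, 0, 0]
    - [-0.02, 0.001, 0]
    - [-0.025, 0.001, 0]
    - [-0.025, 0.001, 0]
    - [-0.025, 0.001, 0]
  yaw: [0, 0, 0, 0, 0]

```text
time_s: 10.92
position: [0.4682, 0.0862, 0.1168]
tool_rot: [[-0.999, 0.049, 0.002], [0.049, 0.999, 0.0], [-0.002, 0.0, -1.0]]
ft_force: [0.3, 0.3, 0.0]
grip_width: -0.0001
gripper_force: 0.0
```

```bash
python3 - <<'E'
from h import *
s,im=wshot('w3')
b=env.get_image("top")[:,:,::-1]; cv2.imwrite("pics/t3.png",b)
f=lambda c:cv2.convertScaleAbs(cv2.resize(c,(400,400),interpolation=cv2.INTER_CUBIC),alpha=1.5)
cv2.imwrite("pics/b3.png",np.hstack([f(b[110:240,170:300]),cv2.resize(im,(400,400))]))
E
```

```text
t 10.925 p [0.4682 0.0862 0.1168] yaw 177.2 w -5.1167573717023324e-05 f [0.3 0.3 0. ]
```

View pics/b3.png

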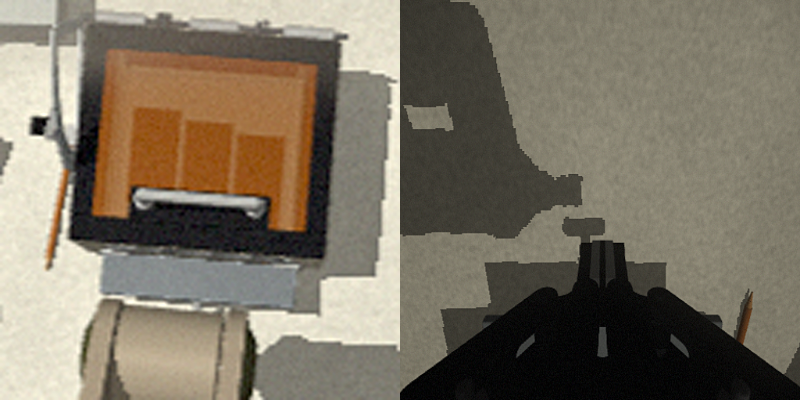

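The tray is home: the plates have moved back and only the level door panel shows at crop (200,280). Next I grip the pull at its flat ends again.

>>> jog_arm:
  hand: [0.07, 0.07, 0.07, 0.07, 0.07]
  travel:
    - [0.013, -0.001, 0]
    - [0.0125, 0, 0]
    - [0, 0, -0.024]
    - [0, 0, -0.024]
    - [0, 0, -0.024]
  yaw: [0, 0, 0, 0, 0]

```text
time_s: 11.65
position: [0.4956, 0.085, 0.0434]
tool_rot: [[-0.999, 0.049, 0.001], [0.049, 0.999, -0.0], [-0.001, 0.0, -1.0]]
ft_force: [-0.5, -0.2, 0.0]
grip_width: 0.0699
gripper_force: 0.0
```

>>> jog_arm:
  hand: [0.03, 0.03, 0.03, 0.03, 0.03]
  travel:
    - [0, 0, 0]
    - [0, 0, 0]
    - [0, 0, 0]
    - [0, 0, 0]
    - [0, 0, 0]
  yaw: [0, 0, 0, 0, 0]
  grip_force: 40

```text
time_s: 12.28
position: [0.4948, 0.0848, 0.0452]
tool_rot: [[-0.999, 0.049, 0.003], [0.049, 0.999, -0.0], [-0.003, -0.0, -1.0]]
ft_force: [3.4, -3.9, 1.6]
grip_width: 0.039
gripper_force: 41.0
```

```bash
python3 - <<'E'
import numpy as np
th=np.linspace(1.5,0,16); x=-(30*np.cos(th)+78*np.sin(th)); z=78*np.cos(th)-30*np.sin(th)
print(np.c_[th[1:],np.diff(x),np.diff(z)].round(1))
E
```

```text
[[ 1.4 -2.   8.1]
 [ 1.3 -1.2  8.3]
 [ 1.2 -0.4  8.3]
 [ 1.1  0.4  8.3]
 [ 1.   1.3  8.3]
 [ 0.9  2.1  8.1]
 [ 0.8  2.9  7.8]
 [ 0.7  3.7  7.5]
 [ 0.6  4.4  7.1]
 [ 0.5  5.1  6.6]
 [ 0.4  5.7  6.1]
 [ 0.3  6.3  5.5]
 [ 0.2  6.8  4.8]
 [ 0.1  7.3  4.1]
 [ 0.   7.6  3.4]]
```

>>> jog_arm:
  hand: [0.03, 0.03, 0.03, 0.03, 0.03]
  travel:
    - [-0.002, 0, 0.008]
    - [-0.001, 0, 0.0083]
    - [-0.0005, 0, 0.0083]
    - [0.0004, 0, 0.0083]
    - [0.0013, 0, 0.0083]
  yaw: [0, 0, 0, 0, 0]

```text
time_s: 12.9
position: [0.4919, 0.085, 0.0855]
tool_rot: [[-0.999, 0.049, -0.001], [0.049, 0.999, -0.0], [0.001, -0.0, -1.0]]
ft_force: [5.8, -3.2, -6.8]
grip_width: 0.0391
gripper_force: 41.1
```

>>> jog_arm:
  hand: [0.03, 0.03, 0.03, 0.03, 0.03]
  travel:
    - [0.002, 0, 0.008]
    - [0.003, 0, 0.0078]
    - [0.0037, -0.0005, 0.0075]
    - [0.0044, 0, 0.007]
    - [0.005, -0.0005, 0.0066]
  yaw: [0, 0, 0, 0, 0]

```text
time_s: 13.52
position: [0.5092, 0.0842, 0.1223]
tool_rot: [[-0.999, 0.049, -0.003], [0.049, 0.999, 0.0], [0.003, -0.0, -1.0]]
ft_force: [-1.9, -2.8, -7.3]
grip_width: 0.0391
gripper_force: 41.0
```

>>> jog_arm:
  hand: [0.03, 0.03, 0.03, 0.03, 0.03]
  travel:
    - [0.0057, 0, 0.006]
    - [0.0063, -0.0005, 0.0055]
    - [0.0068, 0, 0.0048]
    - [0.007, -0.0005, 0.004]
    - [0.007, 0, 0.003]
  yaw: [0, 0, 0, 0, 0]

```text
time_s: 14.15
position: [0.542, 0.0827, 0.1461]
tool_rot: [[-0.999, 0.049, -0.004], [0.049, 0.999, -0.001], [0.003, -0.001, -1.0]]
ft_force: [-6.4, -9.0, 0.4]
grip_width: 0.0389
gripper_force: 40.4
```

>>> jog_arm:
  hand: [0.03, 0.03, 0.03, 0.03, 0.03]
  travel:
    - [0.001, 0, 0.0005]
    - [0.001, 0, 0]
    - [0.001, 0, 0]
    - [0, 0, 0]
    - [0, 0, 0]
  yaw: [0, 0, 0, 0, 0]

```text
time_s: 14.78
position: [0.545, 0.0825, 0.1472]
tool_rot: [[-0.999, 0.049, -0.002], [0.049, 0.999, -0.002], [0.002, -0.002, -1.0]]
ft_force: [-8.5, -8.0, 3.9]
grip_width: 0.0388
gripper_force: 41.0
```

>>> jog_arm:
  hand: [0.03, 0.03, 0.03, 0.03, 0.03]
  travel:
    - [0.001, 0, 0]
    - [0.001, 0, 0]
    - [0.001, 0, 0]
    - [0, 0, 0]
    - [0, 0, 0]
  yaw: [0, 0, 0, 0, 0]

```text
time_s: 15.4
position: [0.5481, 0.0823, 0.1481]
tool_rot: [[-0.999, 0.049, -0.001], [0.049, 0.999, -0.002], [0.001, -0.002, -1.0]]
ft_force: [-10.7, -8.3, 10.7]
grip_width: 0.0393
gripper_force: 41.2
```

>>> jog_arm:
  hand: [0.03, 0.03, 0.03, 0.03, 0.03]
  travel:
    - [0, 0, 0.001]
    - [0.001, 0, 0.001]
    - [0.001, 0, 0]
    - [0.001, 0, 0]
    - [0, 0, 0]
  yaw: [0, 0, 0, 0, 0]

```text
time_s: 16.02
position: [0.5512, 0.0822, 0.1492]
tool_rot: [[-0.999, 0.049, -0.002], [0.049, 0.999, -0.002], [0.002, -0.002, -1.0]]
ft_force: [-7.9, -9.0, 4.3]
grip_width: 0.039
gripper_force: 41.4
```

```bash
python3 - <<'E'
from h import *
s,im=wshot('w4')
a=env.get_image("scene")[:,:,::-1]; b=env.get_image("top")[:,:,::-1]
cv2.imwrite("pics/s4.png",a);cv2.imwrite("pics/t4.png",b)
f=lambda c:cv2.convertScaleAbs(cv2.resize(c,(400,400),interpolation=cv2.INTER_CUBIC),alpha=1.7)
cv2.imwrite("pics/b4.png",np.hstack([f(b[150:230,190:270]),f(a[180:260,240:320])]))
E
```

```text
t 16.025 p [0.5512 0.0822 0.1492] yaw 177.2 w 0.03899383913993066 f [-7.9 -9.   4.3]
```

View pics/b4.png

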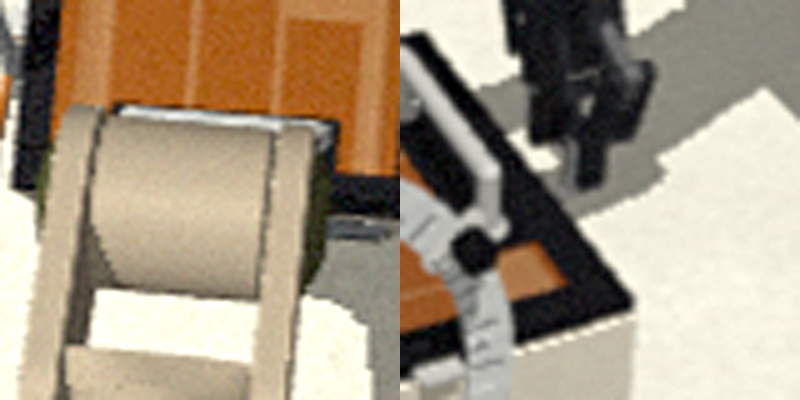

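```bash
python3 - <<'E'
from h import *
yaw=np.radians(-2.7); ex=np.array([np.cos(yaw),np.sin(yaw),0]); ey=np.array([-ex[1],ex[0],0]); O=np.array([.685,.0755,0])
L=lambda x,y,z:O+ex*x+ey*y+[0,0,z]
u=262
for th in(0,.1,.2,.3):
    # outer top corner of panel: along 46, out 8
    x=-.112-(.008*np.cos(th)+.046*np.sin(th)); z=.07+.046*np.cos(th)-.008*np.sin(th)
    print(th,proj("top",L(x,-.08,z)).round(1),proj("top",L(x,-.103,z)).round(1))
print("front edge",proj("top",L(-.11,-.08,.152)).round(1))
t=cv2.imread("pics/t4.png"); 
for u in(257,260,263,266): print(u,t[186:204,u].max(1))
E
```

```text
0 [259.4 197.3] [266.8 197.9]
0.1 [259.3 198.8] [266.7 199.4]
0.2 [259.2 200.2] [266.5 200.8]
0.3 [259.1 201.6] [266.4 202.2]
front edge [259.8 193.1]
257 [20 25 18 14  8 17 18 64 45 52 58 43 82 91 89 88 85 84]
260 [22 24 19  5  7 15 12 63 47 47 54 27 93 88 88 85 85 82]
263 [19 21 19 28  6 14  7 52 95 56 54 33 73 88 90 88 86 87]
266 [21 16 22 26  3  6 12 30 71 56 49 62 78 84 88 87 85 85]
```

The top view shows only the door's upper edge below the shield. It ends at row 197.5, and a shut door predicts 197.3. I'll release and press the bar from the front with closed fingers to be sure.

>>> jog_arm:
  hand: [0.07, 0.07, 0.07, 0.07, 0.07]
  travel:
    - [0, 0, 0]
    - [0, 0, 0]
    - [0, 0, 0.025]
    - [0, 0, 0.025]
    - [-0.02, 0.001, 0]
  yaw: [0, 0, 0, 0, 0]

```text
time_s: 16.8
position: [0.5335, 0.0844, 0.2004]
tool_rot: [[-0.999, 0.049, 0.005], [0.049, 0.999, 0.0], [-0.005, 0.001, -1.0]]
ft_force: [0.1, 1.5, -0.7]
grip_width: 0.0694
gripper_force: 0.0
```

>>> jog_arm:
  hand: [0, 0, 0, 0, 0]
  travel:
    - [-0.028, 0.001, 0]
    - [0, 0, 0]
    - [0, 0, -0.015]
    - [0, 0, -0.015]
    - [0, 0, -0.015]
  yaw: [0, 0, 0, 0, 0]

```text
time_s: 17.42
position: [0.5051, 0.0852, 0.1531]
tool_rot: [[-0.999, 0.049, 0.001], [0.049, 0.999, 0.0], [-0.001, 0.0, -1.0]]
ft_force: [0.3, 0.3, -0.6]
grip_width: -0.0001
gripper_force: 0.0
```

>>> jog_arm:
  hand: [0, 0, 0, 0, 0]
  travel:
    - [0.006, 0, 0]
    - [0.006, 0, 0]
    - [0.004, 0, 0]
    - [0.003, 0, 0]
    - [0.002, 0, 0]
  yaw: [0, 0, 0, 0, 0]

```text
time_s: 18.05
position: [0.5251, 0.0851, 0.1535]
tool_rot: [[-0.999, 0.049, 0.0], [0.049, 0.999, -0.0], [-0.0, -0.0, -1.0]]
ft_force: [-3.8, 0.1, 1.8]
grip_width: 0.0003
gripper_force: 1.7
```

>>> jog_arm:
  hand: [0, 0, 0, 0, 0]
  travel:
    - [0.001, 0, 0]
    - [0.001, 0, 0]
    - [0.001, 0, 0]
    - [0, 0, 0]
    - [0, 0, 0]
  yaw: [0, 0, 0, 0, 0]

```text
time_s: 18.68
position: [0.5264, 0.0852, 0.1534]
tool_rot: [[-0.999, 0.049, -0.004], [0.049, 0.999, -0.0], [0.004, -0.0, -1.0]]
ft_force: [-11.0, -0.8, 6.7]
grip_width: -0.0003
gripper_force: 4.9
```

>>> jog_arm:
  hand: [0, 0, 0, 0, 0]
  travel:
    - [0.001, 0, 0]
    - [0.001, 0, 0]
    - [0.001, 0, 0]
    - [0, 0, 0]
    - [0, 0, 0]
  yaw: [0, 0, 0, 0, 0]

```text
time_s: 19.3
position: [0.5268, 0.0852, 0.1534]
tool_rot: [[-0.999, 0.048, -0.01], [0.048, 0.999, -0.0], [0.01, -0.001, -1.0]]
ft_force: [-23.8, -1.9, 15.2]
grip_width: -0.0002
gripper_force: 11.6
```

The force builds with no motion, so the door is hard against its stop and shut. On to the shield.

>>> jog_arm:
  hand: [0, 0, 0, 0, 0]
  travel:
    - [-0.01, 0, 0]
    - [-0.02, 0, 0]
    - [0, 0, 0.035]
    - [0, 0, 0.035]
    - [0, 0, 0.035]
  yaw: [0, 0, 0, 0, 0]

```text
time_s: 19.92
position: [0.5012, 0.0851, 0.2596]
tool_rot: [[-0.999, 0.049, 0.001], [0.049, 0.999, 0.0], [-0.001, 0.0, -1.0]]
ft_force: [0.5, -0.3, -0.9]
grip_width: -0.0
gripper_force: 0.0
```

>>> jog_arm:
  hand: [0.06, 0.06, 0.06, 0.06, 0.06]
  travel:
    - [0, 0, 0]
    - [0, 0, 0]
    - [0, 0, 0]
    - [0, 0, 0]
    - [0, 0, 0]
  yaw: [-0.157, -0.157, -0.157, -0.157, -0.157]

```text
time_s: 20.55
position: [0.5013, 0.0851, 0.2584]
tool_rot: [[-0.668, 0.744, 0.001], [0.744, 0.668, 0.0], [-0.001, 0.001, -1.0]]
ft_force: [-0.3, -0.3, 0.6]
grip_width: 0.0601
gripper_force: 0.0
```

>>> jog_arm:
  hand: [0.06, 0.06, 0.06, 0.06, 0.06]
  travel:
    - [0, 0, 0]
    - [0, 0, 0]
    - [0, 0, 0]
    - [0, 0, 0]
    - [0, 0, 0]
  yaw: [-0.157, -0.157, -0.157, -0.157, -0.157]

```text
time_s: 21.18
position: [0.5013, 0.0851, 0.2583]
tool_rot: [[0.053, 0.999, 0.001], [0.999, -0.053, 0.0], [0.0, 0.001, -1.0]]
ft_force: [0.3, 0.3, -0.5]
grip_width: 0.0597
gripper_force: 0.0
```

>>> jog_arm:
  hand: [0.06, 0.06, 0.06, 0.06, 0.06]
  travel:
    - [0.035, 0, 0]
    - [0.035, -0.003, 0]
    - [0.035, -0.002, 0]
    - [0.018, -0.002, 0]
    - [0, 0, 0]
  yaw: [0, 0, 0, 0, 0]

```text
time_s: 21.8
position: [0.6248, 0.0779, 0.2575]
tool_rot: [[0.048, 0.999, 0.0], [0.999, -0.048, 0.0], [0.0, 0.0, -1.0]]
ft_force: [0.3, 0.5, -0.1]
grip_width: 0.06
gripper_force: 0.0
```

```bash
python3 - <<'E'
from h import *
s,im=wshot('w5')
a=env.get_image("scene")[:,:,::-1]
cv2.imwrite("pics/s5.png",a)
f=lambda c:cv2.convertScaleAbs(cv2.resize(c,(400,400),interpolation=cv2.INTER_CUBIC),alpha=1.7)
cv2.imwrite("pics/b5.png",np.hstack([cv2.convertScaleAbs(cv2.resize(im,(400,400)),alpha=1.5),f(a[180:280,210:310])]))
E
```

```text
t 21.8 p [0.6248 0.0779 0.2575] yaw 87.23 w 0.05995504964623988 f [ 0.3  0.5 -0.1]
```

View pics/b5.png

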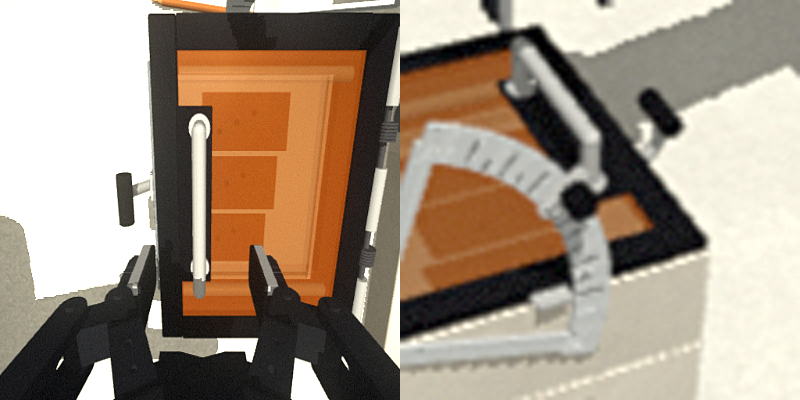

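The bow bar runs from (198,120) to (200,290) in the wrist half (full px ≈ 255, 115–278), left of centre between the fingers. The door pull stands upright, and the clamp screw is at scene px (254.5,230).

```bash
python3 - <<'E'
from h import *
s=np.load("pics/w5.npz")
a,b=wonz((198*1.28,120*.96),s,.188),wonz((200*1.28,275*.96),s,.188); print(a,b,(a+b)/2)
yaw=np.radians(-2.7); ex=np.array([np.cos(yaw),np.sin(yaw),0]); ey=np.array([-ex[1],ex[0],0])
for O in([.685,.0755,0],[.687,.0755,0]):
  O=np.array(O)
  for n,uv in(("top",(182.3,150.3)),("scene",(254.5,230)),("scene",(255,229.4))):
   for y in(.150,.156):
    P=onplane(n,uv,O+ey*y,ey)-O; x,z=P@ex-.110,P[2]-.147
    print(O[0],n,y,round(np.arctan2(z,-x),3),round(np.hypot(x,z),4))
E
```

```text
[0.62299401 0.14145828 0.188     ] [0.61927716 0.03626328 0.188     ] [0.62113559 0.08886078 0.188     ]
0.685 top 0.15 0.633 0.1517
0.685 top 0.156 0.479 0.1318
0.685 scene 0.15 0.578 0.1476
0.685 scene 0.156 0.619 0.1483
0.685 scene 0.15 0.581 0.1492
0.685 scene 0.156 0.622 0.15
0.687 top 0.15 0.623 0.153
0.687 top 0.156 0.469 0.1333
0.687 scene 0.15 0.571 0.1493
0.687 scene 0.156 0.612 0.15
0.687 scene 0.15 0.574 0.1509
0.687 scene 0.156 0.615 0.1516
```

>>> jog_arm:
  hand: [0.06, 0.06, 0.06, 0.06, 0.06]
  travel:
    - [-0.0035, 0.002, 0]
    - [0, 0, -0.025]
    - [0, 0, -0.025]
    - [0, 0, -0.0205]
    - [0, 0, 0]
  yaw: [0, 0, 0, 0, 0]

```text
time_s: 22.52
position: [0.6194, 0.0804, 0.1871]
tool_rot: [[0.048, 0.999, -0.003], [0.999, -0.048, 0.0], [0.0, -0.003, -1.0]]
ft_force: [-0.0, 0.1, 0.9]
grip_width: 0.0596
gripper_force: 0.0
```

>>> jog_arm:
  hand: [0, 0, 0, 0, 0]
  travel:
    - [0, 0, 0]
    - [0, 0, 0]
    - [0, 0, 0]
    - [0, 0, 0]
    - [0, 0, 0]
  yaw: [0, 0, 0, 0, 0]
  grip_force: 60

```text
time_s: 23.15
position: [0.6218, 0.0801, 0.189]
tool_rot: [[0.048, 0.999, 0.005], [0.999, -0.048, -0.0], [0.0, 0.005, -1.0]]
ft_force: [4.8, 0.9, 0.4]
grip_width: 0.0099
gripper_force: 58.4
```

```bash
python3 - <<'E'
import numpy as np
th=np.arange(0,.66,.04); r=np.hypot(175,41); a=np.arctan2(41,175)+th; x=-r*np.cos(a); z=r*np.sin(a)
print(np.c_[th[1:],np.diff(x),np.diff(z),x[1:]+175,z[1:]-41].round(2))
E
```

```text
[[4.000e-02 1.780e+00 6.970e+00 1.780e+00 6.970e+00]
 [8.000e-02 2.060e+00 6.890e+00 3.840e+00 1.385e+01]
 [1.200e-01 2.330e+00 6.800e+00 6.170e+00 2.065e+01]
 [1.600e-01 2.600e+00 6.700e+00 8.770e+00 2.736e+01]
 [2.000e-01 2.870e+00 6.590e+00 1.163e+01 3.395e+01]
 [2.400e-01 3.130e+00 6.470e+00 1.476e+01 4.042e+01]
 [2.800e-01 3.380e+00 6.340e+00 1.815e+01 4.677e+01]
 [3.200e-01 3.640e+00 6.200e+00 2.178e+01 5.297e+01]
 [3.600e-01 3.880e+00 6.050e+00 2.566e+01 5.902e+01]
 [4.000e-01 4.120e+00 5.890e+00 2.978e+01 6.491e+01]
 [4.400e-01 4.350e+00 5.720e+00 3.413e+01 7.063e+01]
 [4.800e-01 4.580e+00 5.540e+00 3.871e+01 7.618e+01]
 [5.200e-01 4.790e+00 5.360e+00 4.350e+01 8.153e+01]
 [5.600e-01 5.010e+00 5.160e+00 4.851e+01 8.670e+01]
 [6.000e-01 5.210e+00 4.960e+00 5.372e+01 9.165e+01]
 [6.400e-01 5.400e+00 4.740e+00 5.912e+01 9.640e+01]]
```

>>> jog_arm:
  hand: [0, 0, 0, 0, 0]
  travel:
    - [0.0018, 0, 0.007]
    - [0.0021, 0, 0.0069]
    - [0.0023, 0, 0.0068]
    - [0.0026, -0.0005, 0.0067]
    - [0.0029, 0, 0.0066]
  yaw: [0, 0, 0, 0, 0]

```text
time_s: 23.78
position: [0.6321, 0.0796, 0.221]
tool_rot: [[0.048, 0.999, -0.002], [0.999, -0.048, 0.0], [0.0, -0.002, -1.0]]
ft_force: [1.9, -0.4, -8.7]
grip_width: 0.0096
gripper_force: 58.5
```

>>> jog_arm:
  hand: [0, 0, 0, 0, 0]
  travel:
    - [0.0031, 0, 0.0065]
    - [0.0034, 0, 0.0063]
    - [0.0036, -0.0005, 0.0062]
    - [0.0039, 0, 0.006]
    - [0.0041, -0.0005, 0.0059]
  yaw: [0, 0, 0, 0, 0]

```text
time_s: 24.4
position: [0.6496, 0.0788, 0.2534]
tool_rot: [[0.048, 0.999, -0.002], [0.999, -0.048, 0.0], [0.0, -0.002, -1.0]]
ft_force: [-5.6, -0.4, -7.2]
grip_width: 0.0098
gripper_force: 58.3
```

>>> jog_arm:
  hand: [0, 0, 0, 0, 0]
  travel:
    - [0.0044, 0, 0.0057]
    - [0.0046, 0, 0.0055]
    - [0.0048, -0.0005, 0.0054]
    - [0, 0, 0]
    - [0, 0, 0]
  yaw: [0, 0, 0, 0, 0]

```text
time_s: 25.02
position: [0.6629, 0.0781, 0.2709]
tool_rot: [[0.048, 0.999, -0.002], [0.999, -0.048, -0.0], [-0.001, -0.002, -1.0]]
ft_force: [-11.2, -2.4, -2.6]
grip_width: 0.0095
gripper_force: 58.9
```

```bash
python3 - <<'E'
from h import *
s,im=wshot('w6'); h=np.array([.7966,.147]); p=s["position"]
print("angle est", np.arctan2(p[2]-.001-.147,(.7966-p[0])/.9989)-np.arctan2(41,175), np.hypot(p[2]-.148,.7966-p[0]))
a=np.mean([env.get_image("scene")[:,:,::-1].astype(float) for _ in range(3)],0).astype(np.uint8); b=env.get_image("top")[:,:,::-1]
cv2.imwrite("pics/s6.png",a);cv2.imwrite("pics/t6.png",b)
f=lambda c,w:cv2.convertScaleAbs(cv2.resize(c,(w,560),interpolation=cv2.INTER_CUBIC),alpha=1.6)
cv2.imwrite("pics/b6.png",f(a[190:260,200:300],800))
E
```

```text
t 25.025 p [0.6629 0.0781 0.2709] yaw 87.25 w 0.009460576176897917 f [-11.2  -2.4  -2.6]
angle est 0.5125953218197745 0.1815969249114136
```

View pics/b6.png

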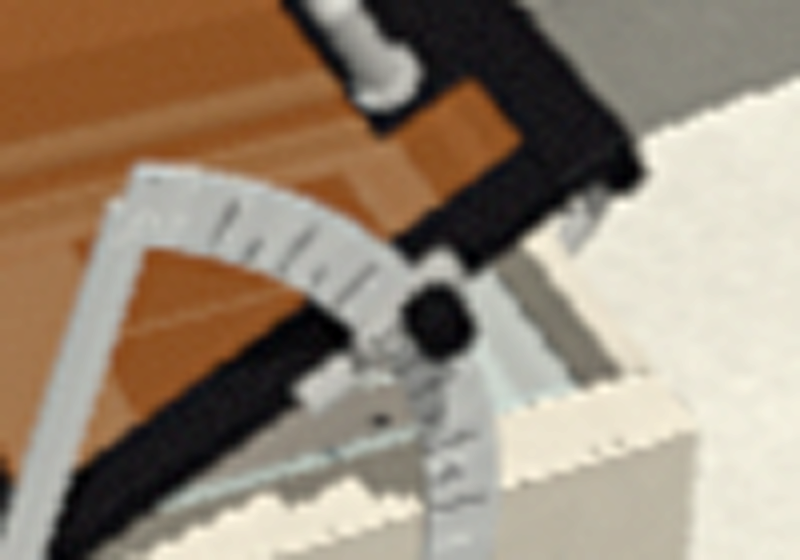

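```bash
python3 - <<'E'
from h import *
yaw=np.radians(-2.7); ex=np.array([np.cos(yaw),np.sin(yaw),0]); ey=np.array([-ex[1],ex[0],0]); O=np.array([.6866,.0765,0])
L=lambda r,t,y:O+ex*(.110-r*np.cos(t))+ey*y+[0,0,.147+r*np.sin(t)]
q=lambda P:((proj("scene",P)-[200,190]+.5)*8-.5).round(0)
print("hinge",q(L(0,0,.13)))
for y in(.128,.136):
  for t in(.5,.55,.6,.65): print(y,t,"ptr/tip127",q(L(.127,t,y)),"out157",q(L(.157,t,y)),"screw",q(L(.142,t,.154)))
for d in(0,5,10,20,30,40,50,60): print("tick",d,q(L(.129,np.radians(d),.141)),q(L(.151,np.radians(d),.141)))
E
```

```text
hinge [-17. 632.]
0.128 0.5 ptr/tip127 [360. 347.] out157 [449. 282.] screw [445. 372.]
0.128 0.55 ptr/tip127 [350. 335.] out157 [437. 266.] screw [433. 357.]
0.128 0.6 ptr/tip127 [338. 323.] out157 [423. 250.] screw [420. 344.]
0.128 0.65 ptr/tip127 [325. 311.] out157 [407. 236.] screw [406. 331.]
0.136 0.5 ptr/tip127 [372. 365.] out157 [462. 299.] screw [445. 372.]
0.136 0.55 ptr/tip127 [361. 352.] out157 [449. 283.] screw [433. 357.]
0.136 0.6 ptr/tip127 [349. 340.] out157 [435. 268.] screw [420. 344.]
0.136 0.65 ptr/tip127 [337. 329.] out157 [420. 253.] screw [406. 331.]
tick 0 [435. 525.] [506. 504.]
tick 5 [434. 496.] [505. 470.]
tick 10 [430. 467.] [501. 436.]
tick 20 [412. 414.] [481. 373.]
tick 30 [381. 365.] [446. 316.]
tick 40 [336. 324.] [395. 266.]
tick 50 [279. 292.] [329. 227.]
tick 60 [211. 271.] [250. 201.]
```

The pointer (block at crop (325,385), tip near (365,350)) is already close to the clamp (screw at (440,320)). I'll capture two more shield angles and compare them side by side.

>>> jog_arm:
  hand: [0, 0, 0, 0, 0]
  travel:
    - [0.0025, 0, 0.0026]
    - [0.0025, -0.0003, 0.0026]
    - [0, 0, 0]
    - [0, 0, 0]
    - [0, 0, 0]
  yaw: [0, 0, 0, 0, 0]

```text
time_s: 25.9
position: [0.6675, 0.0779, 0.2759]
tool_rot: [[0.048, 0.999, -0.003], [0.999, -0.048, -0.0], [-0.0, -0.003, -1.0]]
ft_force: [-12.1, -2.1, -1.9]
grip_width: 0.0097
gripper_force: 58.9
```

```bash
python3 - <<'E'
from h import *
s,im=wshot('w7')
a=np.mean([env.get_image("scene")[:,:,::-1].astype(float) for _ in range(3)],0).astype(np.uint8); cv2.imwrite("pics/s7.png",a)
E
```

```text
t 25.9 p [0.6675 0.0779 0.2759] yaw 87.26 w 0.009696390949489557 f [-12.1  -2.1  -1.9]
```

>>> jog_arm:
  hand: [0, 0, 0, 0, 0]
  travel:
    - [0.0026, 0, 0.0025]
    - [0.0026, -0.0003, 0.0025]
    - [0, 0, 0]
    - [0, 0, 0]
    - [0, 0, 0]
  yaw: [0, 0, 0, 0, 0]

```text
time_s: 26.72
position: [0.6728, 0.0777, 0.2815]
tool_rot: [[0.048, 0.999, -0.002], [0.999, -0.048, -0.0], [-0.0, -0.002, -1.0]]
ft_force: [-13.3, -2.1, 0.1]
grip_width: 0.0099
gripper_force: 58.8
```

```bash
python3 - <<'E'
from h import *
s,im=wshot('w8')
a=np.mean([env.get_image("scene")[:,:,::-1].astype(float) for _ in range(3)],0).astype(np.uint8); cv2.imwrite("pics/s8.png",a)
for k in(6,7,8):
    p=np.load(f"pics/w{k}.npz")["position"]; print(k,np.arctan2(p[2]-.148,(.7966-p[0])/.9989)-np.arctan2(41,175),np.hypot(p[2]-.148,.7966-p[0]))
f=lambda k:cv2.convertScaleAbs(cv2.resize(cv2.imread(f"pics/s{k}.png")[217:244,230:266],(400,300),interpolation=cv2.INTER_CUBIC),alpha=1.7)
cv2.imwrite("pics/b8.png",np.vstack([np.hstack([f(5),f(6)]),np.hstack([f(7),f(8)])]))
E
```

```text
t 26.725 p [0.6728 0.0777 0.2815] yaw 87.26 w 0.009943328999713274 f [-13.3  -2.1   0.1]
6 0.5125953218197745 0.1815969249114136
7 0.5501075178851895 0.1817371251752253
8 0.5922852293771265 0.18208155955085914
```

View pics/b8.png

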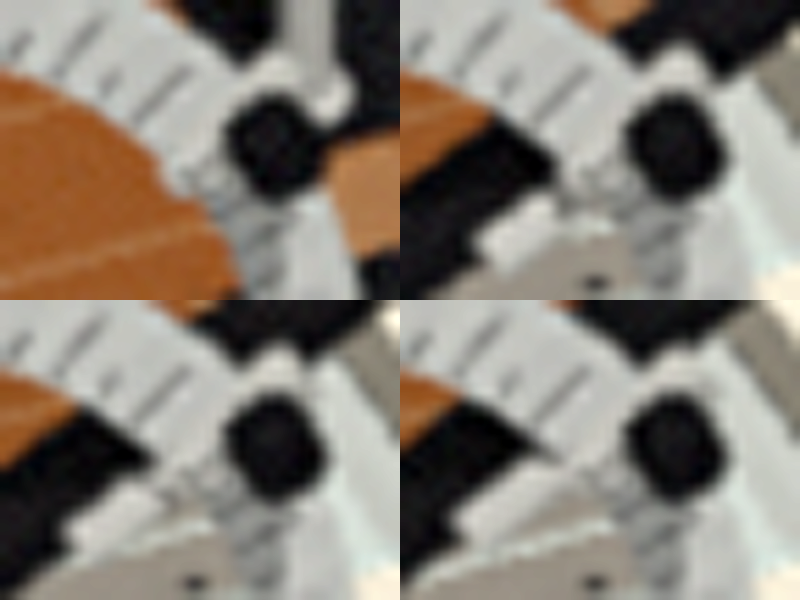

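The four panels show the clamp's inner tip near panel (172,182). The pointer's axis extended to there passes below it at 0.513 (y≈201), about on it at 0.550 (≈183) and above it at 0.592 (≈164). I'll refine that from the pixel values.

```bash
python3 - <<'E'
from h import *
for k in(5,6,7,8):
    g=cv2.imread(f"pics/s{k}.png"); print(k,"cols 235-251")
    for v in range(228,242): print(v,' '.join("%3d"%x for x in g[v,235:252].max(1)),' | sat ',' '.join("%3d"%x for x in (g[v,240:252].max(1)-g[v,240:252].min(1))) if k==5 else "")
E
```

```text
5 cols 235-251
228  92  90  91  90  91  96  99  98 117 115 111 111 113 115 101  41  10  | sat   39  18   4   3   3   4   3   6   5   5   1   1
229  90  91  90  90  89  92  94 106 110 112 112 114 116 118  97  41  10  | sat   65  49  24   4   2   4   5   6   5   5   2   4
230  90  92  91  93  90  90  90  92  99 106 107 115 119 113  87  43  14  | sat   68  72  56  27   6   4   4   4   4   3   2   2
231  90  90  89  92  91  90  92  90  93 103 115 117 113  94  86  58  20  | sat   69  70  72  58  24   4   4   3   4   4   3   1
232  89  89  88  88  92  90  90  91  92 102 109  95  90  95  98  82  52  | sat   69  69  68  61  29   4   4   3   4   4   5   1
233  89  90  90  91  90  91  90  88  89  96 105  97  84  98  99  82  75  | sat   71  67  73  66  40  14   3   5   3   4   4   3
234  93  92  91  90  90  91  89  91  90  90  92  94  87  79  79  83  76  | sat   67  70  69  70  61  31  14  18   5   2   2   2
235  90  92  91  91  92  90  91  90  91  90  90  90  90  86  80  74  70  | sat   67  67  69  68  68  65  62  54  26   2   1   2
236  91  90  91  91  91  91  90  90  90  91  91  94  94  87  
[... 3451 characters left out ...]
0 120 117 114 106 102  96  86  97  98  84  76  | sat  
234  19  46  82 108 119 118 117 113 101  91  89  93  87  81  79  83  77  | sat  
235  56  96 120 120 118 116 112 100  92  89  88  90  88  85  79  74  70  | sat  
236  94 122 121 118 117 110 100  89  87  89  91  96  99  95  73  70  84  | sat  
237  85 116 118 115 108  97  91  93  96  98 102 112 116 118  94  84  86  | sat  
238  57  99 114 105  99  99 104 107 115 113 107 103  93  94  91  86  82  | sat  
239  79 101 109 104 112 113 120 108 101  90  90  91  90  91  90  86  72  | sat  
240 110 115 113 101 101  92  92  91  90  89  90  90  91  92  92  89  82  | sat  
241 105  97  91  89  90  89  90  89  89  89  90  85  80  84  91  89  83  | sat
```

The clamp tip centre is at about px (244.5,232.8). The pointer axis crosses that column at rows 234.7, 233.4 and 231.4 for 0.513, 0.550 and 0.592, so they line up at about 0.558. I'll back off 0.034 rad.

>>> jog_arm:
  hand: [0, 0, 0, 0, 0]
  travel:
    - [-0.0022, 0.0002, -0.0022]
    - [-0.0022, 0, -0.0022]
    - [0, 0, 0]
    - [0, 0, 0]
    - [0, 0, 0]
  yaw: [0, 0, 0, 0, 0]

```text
time_s: 27.55
position: [0.6685, 0.0779, 0.2772]
tool_rot: [[0.048, 0.999, -0.002], [0.999, -0.048, -0.0], [-0.0, -0.002, -1.0]]
ft_force: [-12.0, -1.5, -0.3]
grip_width: 0.0098
gripper_force: 58.8
```

>>> jog_arm:
  hand: [0, 0, 0, 0, 0]
  travel:
    - [0, 0, 0]
    - [0, 0, 0]
    - [0, 0, 0]
    - [0, 0, 0]
    - [0, 0, 0]
  yaw: [0, 0, 0, 0, 0]

```text
time_s: 28.18
position: [0.6685, 0.0779, 0.2772]
tool_rot: [[0.048, 0.999, -0.002], [0.999, -0.048, -0.0], [-0.0, -0.002, -1.0]]
ft_force: [-12.8, -1.6, 0.3]
grip_width: 0.0099
gripper_force: 58.8
```

```bash
python3 - <<'E'
from h import *
s,im=wshot('w9'); p=s["position"]
print(np.arctan2(p[2]-.148,(.7966-p[0])/.9989)-np.arctan2(41,175), abs(s["qvel"]).max())
a=np.mean([env.get_image("scene")[:,:,::-1].astype(float) for _ in range(3)],0).astype(np.uint8)
cv2.imwrite("pics/s9.png",a)
for v in range(229,241): print(v,' '.join("%3d"%x for x in a[v,235:252].max(1)))
E
```

```text
t 28.175 p [0.6685 0.0779 0.2772] yaw 87.26 w 0.009936852669459352 f [-12.8  -1.6   0.3]
0.5589839813502431 0.11426341753399931
229   8   5   9   6   1  12  42  82 111 114 111 115 117 118  99  42   9
230   7   9   8   6   5   3   7  27  71 104 109 117 120 114  89  44  10
231   5   3   5   7   5   5  10  26  53  90 115 116 115  94  88  58  20
232   9   6   7   8   6  22  54  80  88  99 109  93  91  96  98  83  53
233  15   7  12  13  34  69 102 122 117 106 102  96  86  97  98  82  76
234  13   9  22  51  83 110 121 120 109  82  80  91  87  81  81  85  76
235  13  25  62 102 121 121 119 119 113  93  75  82  89  85  79  74  70
236  23  62 102 122 119 119 117 112 100  90  88  95  99  96  73  71  83
237  44  94 121 120 117 114 110 100  96  98 101 111 116 119  94  85  85
238  36  84 116 119 112 104 103 108 114 113 107 102  93  93  90  87  82
239  41  77 105 114 101  99 107 106 101  90  88  90  90  90  91  84  72
240  88 113 114 101  93  89  91  91  89  89  90  91  91  92  93  88  82
```

```bash
python3 -c "
from rig import env
print(env.close_job())"
```

```text
the job is handed in; nothing more can be done
None
```

I lowered the door, pushed the tray home and shut the door, both against their stops. The shield is now held still at about 0.56 rad with its pointer lined up with the index clamp (read from the camera, roughly ±0.02 rad), and the job was handed in at about 28 s.

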